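# Dial the code on the medicine box

## Task

Two lock boxes stand on the kitchen counter. On the white medicine box with the green cross, roll the left thumbwheel to 4 and the right thumbwheel to 2 (left and right as seen from the robot), each squarely on its number, and do not disturb the red vitamin jar.

Things in the scene. Friction and masses are not known exactly. Their poses are not given: they have to be found in the camera images.
- lock (a point): Middle of the axle of the two wheels of the white, green-crossed box (170 x 230 mm, top 99 mm high, fixed; a blue twin without cross stands by). 85 mm above the counter. x points away from the robot, y along the axle to the left wheel, z up. Wheel centres at y = +55 (left) and -55 mm (right). Cheeks beside each wheel, top 28 mm above the axle, red line at x = 0: the reading mark.
- medbox_left (a joint): Left wheel: black hexagonal drum 36 mm wide, faces 30 mm from the axle, at each corner (30 deg either side of a face's middle) a 6 mm thick ridge out to 47 mm. Rad: 0 = face 1 level on top, +1.047 per number as the top rolls to +x: 3.142 = 4. Starts 2.05 to 2.65. About 1 N at a ridge turns it; it stays put. A closed fingertip lowered behind a ridge to 36 mm over the axle and moved in x rolls it.
- medbox_right (a joint): Right wheel, same make, scale and sense as the left: 1.047 = 2. Starts 1.54 to 2.14, so its top must roll to -x, towards the robot. Faces of both wheels carry 1 to 6 dark pips on a coloured panel: 1 white, 2 yellow, 3 orange, 4 red, 5 green, 6 blue. No clicks, no spring; stops just past 1 and past 6.
- vitamins_mid (a point): Red vitamin jar with white cap, loose, upright, 64 mm in diameter, 115 mm tall, standing in the gap between the two boxes; this point is its centre, half-way up. A bystander, not to be knocked.

How it is judged:
By the outcome, as a careful person would: the job done as asked, in the order asked, and still so for the second after the job is handed in, with the robot touching nothing.
It also fails if it takes over 38 s, if anything falls off the work surface, if the arm or the gripper's body presses on something with over 40 N, if the wrist force passes 120 N, or if a joint passes its speed limit or range.

## Robot

A 6-joint arm with a two-finger parallel gripper is mounted at the origin on the work surface. World frame = base frame: x ahead of the robot, y to its left, z up, the work surface at z = 0. Lengths are in m, angles in degrees, forces in N, time in s.
With the tool pointing down it reaches from about 0.25 to 0.725 m from the base axis. Payload 9.7 kg.
Tool frame: the origin (TCP) lies at the very end of the fingers, on their centre line; the grasp point (between the pads) lies 19 mm behind it; z points along the fingers, y is the line along which they close (so a half turn about z gives the same grasp; the last joint's range is limited). The gripper opens to 85 mm and grips with 20 to 120 N. Pads are 22 mm wide; open, the fingers measure 114 mm over their backs; the gripper's body (76 mm by 85 mm) begins 54 mm behind the grasp point. The pads swing forward as they close: fully open they stand 13 mm farther back than shut.
Start: joints at [-71.849, 4.979, 10.078, 95.1, 0, 90], TCP at [0.171, -0.523, 0.231] pointing down, gripper open.
Joint ranges: [-179.16, 179.16], [-48.56, 103.87], [-65.8, 70.77], [-126.05, 130.52], [-82.76, 87.17], [-180, 180]. Speed limits (degrees/s): [127.2, 127.2, 147.25, 180, 180, 180].

## Interface

Orientations are given as [roll, pitch, yaw] about the fixed x, y, z axes, in that order (R = Rz(yaw) Ry(pitch) Rx(roll)).
In Python, from workcell import bot, viewer, finder gives the robot as it stands. The module is installed in compiled form; this text tells all that it offers.
- The arm moves only by the shell command python3 -m inch 'ROWS' [FORCE]. ROWS is JSON, a list that holds one entry, the list of rows, each a list of 7 numbers: the opening in per cent of the stroke, from 0 (shut) to 100 (fully open), then the shift along the tool's x, y, z in mm, then the turn, a rotation vector about the tool's x, y, z in degrees. In form: [[[grip, tx, ty, tz, ax, ay, az], ...]]. A call has 1 to 8 rows; each row shifts and turns the commanded pose from where the row before left it, along the tool's axes as they then stand; what a row does not reach is not made up. A row lasts 1/8 s, in which the tool goes at most 62.5 mm and 10.7 degrees, less where a joint would pass 70% of its speed; a pose out of reach is approached as far as the arm can. A call with a gripper value outside its range is refused whole. The fingers move at their own pace and stop on an object; FORCE is the grip in N (left out, the last holds). Time passes only in rows, so rows that do not move let the fingers close. It gives the time, the measured TCP pose, the force, the opening and the grip force at its end, in the units of the state.
- bot.get_obs(): the state, without advancing time (a new reading comes with each control period).
- viewer.camera(name): name is "scene" or "side" or "wrist"; returns a dict with "pixels" (420x560x3 uint8, red, green, blue), "vfov" (degrees; the focal length in pixels is half the picture's height over the tangent of half this angle, whatever the lens; pixels are square), "cx", "cy" (the principal point, pixels), "R" (3x3) and "t" (3): a world point X has camera coordinates R X + t. Camera axes: x right, y down, z forward; pixel columns grow to the right and rows downward; lengths in m; the calibration is good to about 2 mm. A picture is of the moment at which its call begins. There is no depth.
- bot.job_done(): hands the job in; it is judged then, once.
Trained networks look in the newest picture that a camera, given by its name, has taken for a name from the list of things; names that differ only in an ending like _2 or _b are one class to them, and where a whole thing is asked for, a point or a joint stands for the part that bears it (a point fixed in the world has none). Each returns a list of dicts, best first, with "conf" (0 to 1); they miss things now and then, are a little off and sometimes report something else, mostly with a low value. They report only what shows in the picture. A call takes as long as a camera call.
- finder.outline_of(camera, thing): "pixels" (420x560 bool, what is visible of it) and "extent" ([centre column, centre row, width, height] in pixels, round what is visible of it).
- finder.mark_of(camera, thing): "position" ([column, row] in pixels: a listed point, or the origin of a listed thing).
The state is a dict: "time": time; "q": joint angles; "qd": joint speeds; "joint_efforts": joint torques, N m; "ee_pos": TCP position; "tcp_rot": TCP orientation; "wrist_force": force on the tool from outside, world axes, zero at the start; "torque": the same for the moment, N m; "opening": finger opening in m; "grasp_force": force on a finger pad.
Only numpy, scipy, OpenCV 4.12 (cv2) and the standard library are available. Lean on these libraries where they do the work, as an engineer would, in place of code of your own. Each camera call takes 0.05 s, during which the arm holds its last target. There are 200 camera calls.

## Working session

There is one attempt and no reset: what is moved stays moved. The work goes in short steps, Python scripts to look and compute and a shell command to move; the robot and the scene stay as the last step left them, time stands still between calls to the robot, and variables do not carry over. Pictures are saved under pics/ and viewed, at most 10 in all, crops included, and the job is handed in when it is done.

```bash
mkdir -p pics; cat > h.py <<'E'
import numpy as np, cv2
from workcell import bot, viewer, finder
def shot(n,fn=None):
    c=viewer.camera(n); 
    if fn: cv2.imwrite('pics/'+fn,c['pixels'][:,:,::-1])
    return c
def ray(c,uv):
    f=c['pixels'].shape[0]/2/np.tan(np.radians(c['vfov']/2))
    R=np.array(c['R']);t=np.array(c['t'])
    d=R.T@np.array([(uv[0]-c['cx'])/f,(uv[1]-c['cy'])/f,1]); return -R.T@t,d
def atz(c,uv,z):
    o,d=ray(c,uv); return o+d*(z-o[2])/d[2]
def proj(c,X):
    f=c['pixels'].shape[0]/2/np.tan(np.radians(c['vfov']/2))
    p=np.array(c['R'])@np.array(X)+np.array(c['t']); return [round(float(f*p[0]/p[2]+c['cx']),1),round(float(f*p[1]/p[2]+c['cy']),1)]
E
python3 - <<'E'
from h import *
np.set_printoptions(precision=3,suppress=True)
o=bot.get_obs(); print(o['time'],o['ee_pos'],o['tcp_rot'])
ims=[]
for n in ['scene','side','wrist']:
    c=shot(n); ims.append(c['pixels'][:,:,::-1]); print(n,ray(c,(280,210)))
    for th,z in [('lock',.085),('vitamins_mid',.0575)]:
        for m in finder.mark_of(n,th)[:3]: print(th,m['conf'],m['position'],atz(c,m['position'],z))
    for m in finder.outline_of(n,'medbox_left')[:3]: print('ml',m['conf'],m['extent'])
cv2.imwrite('pics/a.png',ims[0]);cv2.imwrite('pics/b.png',ims[1]);cv2.imwrite('pics/c.png',ims[2])
E
```

```text
0.0 [ 0.171 -0.522  0.231] [-179.921   -0.      18.15 ]
scene (array([0.988, 0.251, 0.632]), array([-0.541, -0.346, -0.766]))
lock 0.65 [197.8, 155.8] [ 0.575 -0.216  0.085]
vitamins_mid 0.72 [252.0, 242.4] [ 0.673 -0.008  0.057]
ml 0.74 [219.2, 153.6, 35.7, 34.3]
side (array([0.185, 0.439, 0.887]), array([ 0.431, -0.46 , -0.776]))
lock 0.58 [360.0, 181.4] [ 0.564 -0.219  0.085]
vitamins_mid 0.85 [260.9, 213.7] [ 0.667 -0.016  0.057]
ml 0.7 [349.4, 188.2, 40.1, 33.8]
wrist (array([ 0.247, -0.499,  0.374]), array([-0.291, -0.083, -0.953]))
```

View pics/a.png

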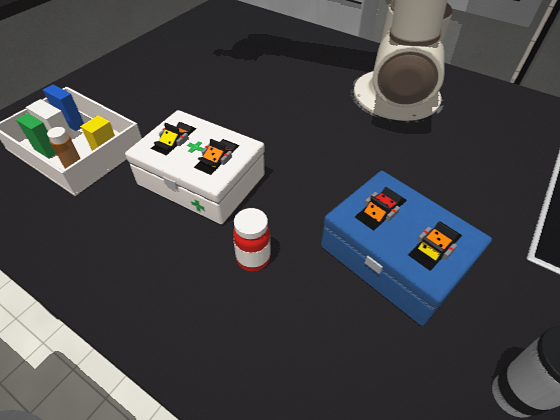

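View pics/b.png

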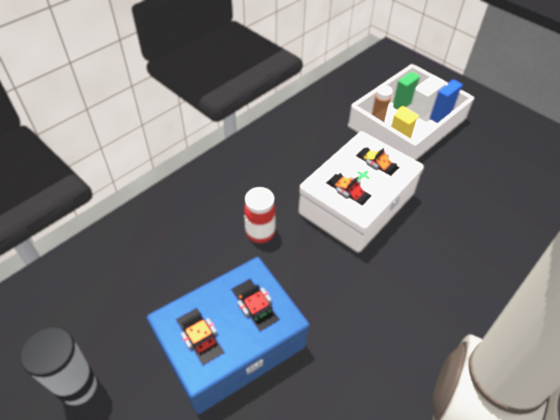

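Scene: the white box is centred near (195,150) with the left wheel at (215,154) and the right at (172,137). The jar is at (252,240) and the blue box at (405,245). The side view agrees: white box at (362,180), jar at (260,215).

```bash
python3 - <<'E'
from h import *
np.set_printoptions(precision=4,suppress=True)
for n in ['scene','side']:
    c=shot(n); im=c['pixels'].astype(int)
    o=finder.outline_of(n,'lock'); print(n,[ (x['conf'],x['extent']) for x in o[:2]])
    # top face: bright white
    hsv=cv2.cvtColor(c['pixels'],cv2.COLOR_RGB2HSV)
    x0,y0,x1,y1=(120,100,275,225) if n=='scene' else (295,130,430,250)
    sub=hsv[y0:y1,x0:x1]; v=sub[:,:,2][sub[:,:,1]<40]; print(np.histogram(v,bins=13,range=(0,260))[0])
    m=np.zeros(hsv.shape[:2],np.uint8); m[y0:y1,x0:x1]=((sub[:,:,1]<45)&(sub[:,:,2]>225))
    k,l,s,ce=cv2.connectedComponentsWithStats(m); i=1+np.argmax(s[1:,4])
    cs,_=cv2.findContours((l==i).astype(np.uint8),0,2); h=cv2.convexHull(cs[0]).reshape(-1,2)
    P=np.array([atz(c,p,.099)[:2] for p in h],np.float32)
    print(cv2.minAreaRect(P), cv2.minAreaRect(h))
    g=((hsv[:,:,0]>45)&(hsv[:,:,0]<80)&(hsv[:,:,1]>120)&(hsv[:,:,2]>60)); g[:y0]=0;g[y1:]=0;g[:,:x0]=0;g[:,x1:]=0
    k,l,s,ce=cv2.connectedComponentsWithStats(g.astype(np.uint8))
    print([(a[4],q,atz(c,q,.099)) for a,q in zip(s[1:],ce[1:]) if a[4]>15])
E
```

```text
scene [(0.86, [195.5, 167.4, 138.3, 111.7])]
[ 113  972 7714  221  128  254 1756  274  959  951  162  369 4605]
((0.5712735652923584, -0.22541245818138123), (0.16977092623710632, 0.22757193446159363), 4.1166157722473145) ((193.60272216796875, 148.27395629882812), (120.9959716796875, 67.20159912109375), 24.443954467773438)
[(np.int32(99), array([194.899 , 146.6061]), array([ 0.5678, -0.2273,  0.099 ])), (np.int32(53), array([197.3774, 205.0566]), array([ 0.6845, -0.1179,  0.099 ]))]
side [(0.8, [360.4, 192.2, 119.3, 119.2])]
[   0   24 1133 4841  199  130  179  172  322 2536  542  298 4904]
((0.5639288425445557, -0.22507217526435852), (0.1729370355606079, 0.23643286526203156), 4.034642219543457) ((361.42791748046875, 176.40478515625), (77.35906982421875, 99.97776794433594), 43.40885925292969)
[]
```

```bash
python3 -m inch '[[[0,50,-23,0,0,0,0],[0,50,-23,0,0,0,0],[0,50,-23,0,0,0,0],[0,50,-23,0,0,0,0],[0,50,-23,0,0,0,0],[0,50,-23,0,0,0,0],[0,50,-23,0,0,0,7.1],[0,50,-23,0,0,0,7.1]]]'; python3 -m inch '[[[0,0,0,0,0,0,0]]]'
cat > look.py <<'E'
from h import *; import sys
np.set_printoptions(precision=4,suppress=True)
o=bot.get_obs(); print(o['time'],np.array(o['ee_pos']),np.array(o['tcp_rot']))
c=shot('wrist',sys.argv[1])
for th,z in [('lock',.085),('vitamins_mid',.0575)]:
    for m in finder.mark_of('wrist',th)[:2]: print(th,m['conf'],m['position'],atz(c,m['position'],z))
np.save('cam.npy',{k:c[k] for k in c},allow_pickle=True)
E
python3 look.py d.png
```

```text
time: 1.8
ee_pos: [0.4996, -0.2269, 0.2317]
tcp_rot: [180.0, -0.0, 3.7]
wrist_force: [0.3, -1.1, -0.3]
opening: -0.0002
grasp_force: 0.0
time: 1.92
ee_pos: [0.5005, -0.2261, 0.2305]
tcp_rot: [-180.0, 0.0, 4.1]
wrist_force: [0.2, 0.4, -0.2]
opening: -0.0
grasp_force: 0.0
1.925 [ 0.5005 -0.2261  0.2305] [-179.9568    0.0275    4.0969]
lock 0.74 [296.3, 128.1] [ 0.5704 -0.2336  0.085 ]
```

View pics/d.png

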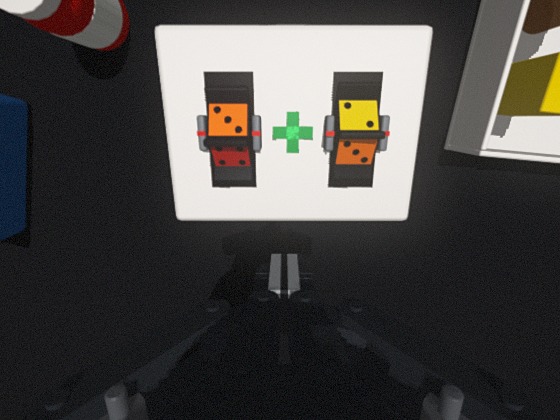

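Wrist: the left wheel's red line is at (201,133)–(256,133), with orange 3 at (228,119) and red 4 at (231,156). The right wheel's line is at (327,133)–(386,133), with yellow 2 at (359,115) and orange 3 at (357,152). The green cross is at (292,132).

```bash
cat > meas.py <<'E'
from h import *; import sys
from scipy.optimize import minimize_scalar
np.set_printoptions(precision=4,suppress=True)
def measure(c,verbose=True,L=None):
    hsv=cv2.cvtColor(c['pixels'],cv2.COLOR_RGB2HSV); H,S,V=[hsv[:,:,i].astype(int) for i in range(3)]
    out={}
    masks={'green':(H>45)&(H<80)&(S>120)&(V>60),'mark':((H<6)|(H>174))&(S>150)&(V>150),
     'redface':((H<6)|(H>174))&(S>120)&(V>60),'orange':(H>=6)&(H<18)&(S>140)&(V>90),'yellow':(H>=22)&(H<35)&(S>140)&(V>120)}
    for k,m in masks.items():
        n,l,s,ce=cv2.connectedComponentsWithStats(m.astype(np.uint8))
        z={'green':.099,'mark':.113}.get(k,.113)
        for a,q in zip(s[1:],ce[1:]):
            X=atz(c,q,z)
            if a[4]>8 and abs(X[0]-.568)<.07 and abs(X[1]+.228)<.09: print(k,a,q.round(1),X)
def angle(c,L,yaw,side,n,uv):
    # uv centroid of panel n
    ex=np.array([np.cos(yaw),np.sin(yaw),0]);ey=np.array([-np.sin(yaw),np.cos(yaw),0])
    C=np.array([L[0],L[1],.085])+ey*.055*side
    def f(a):
        b=a-(n-1)*np.pi/3; p=proj(c,C+.03*(np.sin(b)*ex+np.array([0,0,np.cos(b)])))
        return (p[1]-uv[1])**2+(p[0]-uv[0])**2
    r=minimize_scalar(f,bounds=((n-1)*np.pi/3-.8,(n-1)*np.pi/3+.8),method='bounded'); return r.x,r.fun**.5
if __name__=='__main__': measure(np.load('cam.npy',allow_pickle=True).item())
E
python3 meas.py
```

```text
green [273 112  39  40 732] [292.5 131.9] [ 0.5673 -0.2299  0.099 ]
mark [198 131   7   5  33] [201.  133.1] [ 0.5612 -0.1514  0.113 ]
mark [252 131   8   5  36] [255.4 133.2] [ 0.5645 -0.1979  0.113 ]
mark [326 131   9   5  37] [329.9 133.3] [ 0.5691 -0.2615  0.113 ]
mark [385 132   4   4  14] [386.5 133.3] [ 0.5726 -0.3098  0.113 ]
mark [212 150  38  16 367] [230.6 157.1] [ 0.5427 -0.1771  0.113 ]
redface [197 131   9   5  43] [201.2 133. ] [ 0.5614 -0.1516  0.113 ]
redface [251 131  10   5  45] [255.8 133. ] [ 0.5647 -0.1982  0.113 ]
redface [326 131   9   5  45] [330. 133.] [ 0.5694 -0.2615  0.113 ]
redface [385 131   4   5  20] [386.5 133. ] [ 0.5729 -0.3098  0.113 ]
redface [211 147  39  19 597] [230.5 156.2] [ 0.5435 -0.1769  0.113 ]
orange [ 208  103   40   33 1212] [227.7 119. ] [ 0.5744 -0.174   0.113 ]
orange [335 139  42  26 848] [355.7 151.3] [ 0.5557 -0.2858  0.113 ]
yellow [ 339  100   40   30 1103] [358.3 114.6] [ 0.586  -0.2834  0.113 ]
```

```bash
python3 - <<'E'
from meas import *
c=np.load('cam.npy',allow_pickle=True).item()
L=(.567,-.2298);y=np.radians(4.1)
for s,n,uv in [(1,3,(227.7,119)),(1,4,(230.5,156.2)),(-1,2,(358.3,114.6)),(-1,3,(355.7,151.3))]:
    a,e=angle(c,L,y,s,n,uv); print(s,n,a,e)
E
```

```text
1 3 2.4852586449366614 0.20000000000001705
1 4 2.3948590825703127 0.5099019513592773
-1 2 1.5722269584784674 0.4000000000000341
-1 3 1.5476021237510107 0.5999999999999659
```

```bash
python3 -m inch '[[[0,17,-23.3,0,0,0,0],[0,17,-23.3,0,0,0,0],[0,0,0,40,0,0,0],[0,0,0,40,0,0,0],[0,0,0,20,0,0,0],[0,0,0,9.5,0,0,0],[0,0,0,0,0,0,0],[0,0,0,0,0,0,0]]]'; python3 look.py e.png
```

```text
time: 3.08
ee_pos: [0.5295, -0.1801, 0.1231]
tcp_rot: [180.0, -0.1, 3.9]
wrist_force: [-0.2, -0.2, -0.1]
opening: 0.0001
grasp_force: 0.0
3.075 [ 0.5295 -0.1801  0.1231] [179.9617  -0.0924   3.9278]
lock 0.94 [365.5, 193.0] [ 0.5665 -0.2303  0.085 ]
```

View pics/e.png

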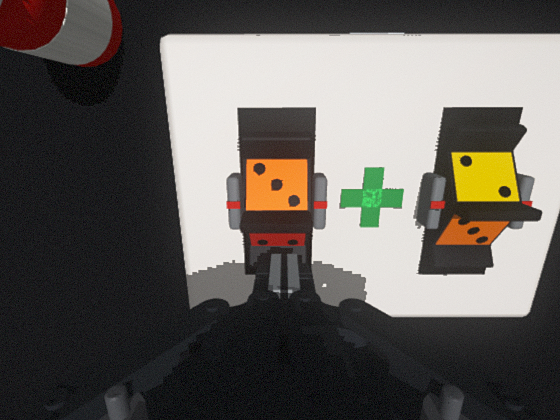

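Fingertip at (284,290) sits behind the left wheel's ridge, which shows at (276,225), near the middle of the wheel slot. I'll push forward, stopping a little short.

```bash
python3 -m inch '[[[0,0,-2.5,2,0,0,0],[0,8,0,0,0,0,0],[0,8,0,0,0,0,0],[0,6,0,0,0,0,0],[0,6,0,0,0,0,0],[0,6,0,0,0,0,0],[0,3,0,0,0,0,0],[0,0,0,0,0,0,0]]]'; python3 look.py f.png; python3 meas.py
```

```text
time: 4.22
ee_pos: [0.5662, -0.1745, 0.1197]
tcp_rot: [-180.0, -0.0, 4.0]
wrist_force: [-0.9, 0.2, -1.0]
opening: 0.0002
grasp_force: 0.0
4.225 [ 0.5662 -0.1745  0.1197] [-179.9964   -0.0182    3.9591]
lock 0.89 [368.4, 247.9] [ 0.5671 -0.2313  0.085 ]
vitamins_mid 0.89 [37.3, 60.4] [ 0.6683 -0.0128  0.0575]
green [ 343  231   60   53 1519] [372.5 256.7] [ 0.5676 -0.2299  0.099 ]
mark [253 254  18  13  92] [259.4 256.8] [ 0.5697 -0.1613  0.113 ]
mark [297 254  15  13  98] [306.  257.7] [ 0.571  -0.1875  0.113 ]
mark [235 266  12   6  43] [241.5 267.7] [ 0.5621 -0.1514  0.113 ]
mark [325 266   6   4  17] [327.6 267.2] [ 0.5659 -0.2003  0.113 ]
mark [429 266  13   7  88] [435.1 269. ] [ 0.569  -0.2616  0.113 ]
mark [516 266   9   7  51] [520.1 268.4] [ 0.5728 -0.31    0.113 ]
redface [253 253  19  26 189] [258.9 259.6] [ 0.5679 -0.1611  0.113 ]
redface [297 253  16  15 141] [306.1 257.8] [ 0.571  -0.1876  0.113 ]
redface [428 265  15   8  97] [435.3 268.9] [ 0.5691 -0.2617  0.113 ]
redface [235 266  13   7  89] [241.1 268.9] [ 0.5613 -0.1513  0.113 ]
redface [317 266  14   7  90] [323.6 268.9] [ 0.5647 -0.1982  0.113 ]
redface [515 266  11   7  61] [519.9 268.5] [ 0.5727 -0.3099  0.113 ]
orange [ 253  216   59   25 1282] [281.5 228.2] [ 0.5877 -0.1725  0.113 ]
orange [434 281  61  21 626] [459.5 294.5] [ 0.5535 -0.2798  0.113 ]
yellow [ 449  219   65   50 2730] [479.9 243.5] [ 0.5864 -0.2828  0.113 ]
```

View pics/f.png

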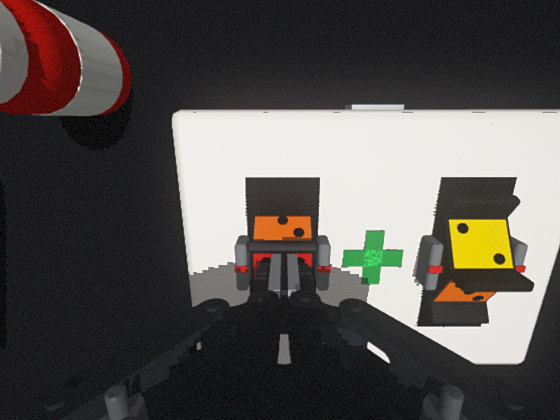

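The finger at (284,262) is over face 4, and the ridge at (283,243) has moved forward. I'll push 2.5 mm more, back off, lift and look.

```bash
python3 -m inch '[[[0,2.5,0,0,0,0,0],[0,0,0,0,0,0,0]]]';python3 -m inch '[[[0,-5,0,0,0,0,0],[0,0,0,30,0,0,0],[0,0,0,-60,0,0,0]]]' --help 2>/dev/null | head -0; python3 -m inch '[[[0,0,0,0,0,0,0]]]'
```

```text
time: 4.62
ee_pos: [0.5684, -0.1744, 0.1198]
tcp_rot: [180.0, -0.0, 4.0]
wrist_force: [-0.6, -0.6, -0.2]
opening: -0.0003
grasp_force: 0.4
time: 4.75
ee_pos: [0.5684, -0.1744, 0.1198]
tcp_rot: [180.0, -0.0, 3.9]
wrist_force: [-0.6, -0.6, 0.4]
opening: 0.0001
grasp_force: 0.3
```

The malformed middle call, which I shouldn't have typed, was refused: the clock and pose didn't change. Next: back off, then lift (negative tz).

```bash
python3 -m inch '[[[0,-4,0,0,0,0,0],[0,0,0,-15,0,0,0],[0,0,0,-45,0,0,0],[0,-30,0,-40,0,0,0],[0,-40,23,0,0,0,0],[0,0,23,0,0,0,0],[0,0,0,0,0,0,0]]]'; python3 look.py g.png; python3 meas.py
```

```text
time: 5.62
ee_pos: [0.4975, -0.2265, 0.221]
tcp_rot: [180.0, -0.1, 3.8]
wrist_force: [0.0, 0.4, 0.1]
opening: -0.0004
grasp_force: 0.0
5.625 [ 0.4975 -0.2265  0.221 ] [179.9559  -0.0811   3.8409]
lock 0.73 [292.4, 127.9] [ 0.5678 -0.2305  0.085 ]
green [272 108  40  42 833] [291.6 128.4] [ 0.5678 -0.2294  0.099 ]
mark [ 204  114   41   34 1141] [224.2 130.3] [ 0.563  -0.1738  0.113 ]
mark [326 127   9   5  37] [330.1 129.4] [ 0.5696 -0.2607  0.113 ]
mark [388 127   4   5  18] [389.5 129. ] [ 0.5733 -0.3094  0.113 ]
mark [193 128   8   5  40] [196.5 130. ] [ 0.5617 -0.1511  0.113 ]
mark [249 128   9   5  39] [253.  129.7] [ 0.5651 -0.1974  0.113 ]
redface [ 203  113   43   36 1319] [224.1 130.4] [ 0.5629 -0.1738  0.113 ]
redface [249 127   9   6  46] [252.9 129.9] [ 0.5649 -0.1974  0.113 ]
redface [326 127  10   6  51] [330.6 129.4] [ 0.5697 -0.2611  0.113 ]
redface [388 127   4   5  20] [389.5 129. ] [ 0.5733 -0.3094  0.113 ]
redface [192 128  10   5  45] [196.2 130. ] [ 0.5617 -0.1508  0.113 ]
orange [206  96  17   2  33] [214.2  96.5] [ 0.5885 -0.1657  0.113 ]
orange [229  96  17   4  37] [237.5  96.6] [ 0.5896 -0.1842  0.113 ]
orange [336 135  44  27 923] [357.1 148.3] [ 0.556 -0.285  0.113]
yellow [ 340   95   42   31 1177] [359.9 110.1] [ 0.5862 -0.2829  0.113 ]
```

View pics/g.png

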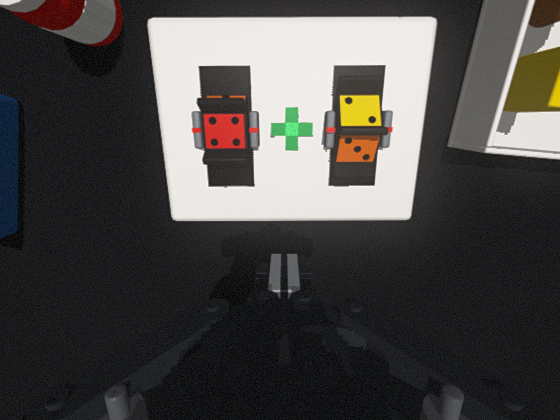

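Left wheel: red 4 fills (203–246,113–149), centred on row 130.4 with the marks at row 130, so it is square on 4. Right wheel: its ridge is at (359,131). Next I'll go to its far side.

```bash
python3 -m inch '[[[0,32,21,0,0,0,0],[0,32,21,0,0,0,0],[0,32,21,0,0,0,0],[0,0,0,40,0,0,0],[0,0,0,35,0,0,0],[0,0,0,15,0,0,0],[0,0,0,10,0,0,0],[0,0,0,0,0,0,0]]]'; python3 -m inch '[[[0,0,0,0,0,0,0]]]'
```

```text
time: 6.78
ee_pos: [0.598, -0.2814, 0.1203]
tcp_rot: [180.0, -0.0, 4.0]
wrist_force: [0.3, -0.1, -0.4]
opening: -0.0006
grasp_force: 0.0
time: 6.9
ee_pos: [0.5983, -0.2818, 0.1213]
tcp_rot: [179.9, -0.1, 4.0]
wrist_force: [0.2, -0.0, 0.1]
opening: 0.0002
grasp_force: 0.0
```

```bash
python3 -m inch '[[[0,-8,0,0,0,0,0],[0,-6,0,0,0,0,0],[0,-5,0,0,0,0,0],[0,-5,0,0,0,0,0],[0,-5,0,0,0,0,0],[0,-2,0,0,0,0,0],[0,0,0,0,0,0,0],[0,0,0,0,0,0,0]]]'; python3 -m inch '[[[0,3,0,0,0,0,0],[0,0,0,-15,0,0,0],[0,0,0,-45,0,0,0],[0,-30,0,-40,0,0,0],[0,-36,-23,0,0,0,0],[0,0,-23,0,0,0,0],[0,0,0,0,0,0,0]]]'; python3 look.py i.png; python3 meas.py
```

```text
time: 7.9
ee_pos: [0.5668, -0.2838, 0.1197]
tcp_rot: [-180.0, 0.0, 4.0]
wrist_force: [0.7, -0.1, 1.8]
opening: 0.0002
grasp_force: 0.0
time: 8.78
ee_pos: [0.5012, -0.2411, 0.221]
tcp_rot: [180.0, -0.1, 4.0]
wrist_force: [-0.0, -0.7, -0.9]
opening: -0.0005
grasp_force: 0.0
8.775 [ 0.5012 -0.2411  0.221 ] [179.9627  -0.0889   4.0324]
lock 0.82 [274.4, 132.6] [ 0.5662 -0.2287  0.085 ]
green [255 111  41  42 810] [275.1 131.8] [ 0.5676 -0.2297  0.099 ]
mark [ 186  117   42   34 1133] [206.9 133.4] [ 0.563 -0.174  0.113]
mark [176 131   8   5  39] [179.6 132.9] [ 0.5618 -0.1515  0.113 ]
mark [232 131   9   5  45] [236. 133.] [ 0.565  -0.1979  0.113 ]
mark [309 131   9   5  45] [313. 133.] [ 0.5696 -0.2613  0.113 ]
mark [366 131   8   5  39] [369.4 132.9] [ 0.5729 -0.3077  0.113 ]
redface [ 186  116   43   36 1299] [207.  133.8] [ 0.5627 -0.174   0.113 ]
redface [175 131  10   5  44] [179.5 133. ] [ 0.5617 -0.1514  0.113 ]
redface [232 130  10   6  51] [236.4 132.9] [ 0.5651 -0.1982  0.113 ]
redface [309 131  10   5  46] [313.1 133. ] [ 0.5696 -0.2614  0.113 ]
redface [366 131   9   5  44] [369.9 133. ] [ 0.5729 -0.3081  0.113 ]
orange [190  98  16   3  33] [197.3  99.5] [ 0.5888 -0.1665  0.113 ]
orange [212  99  17   7  47] [222.  100.4] [ 0.5895 -0.1862  0.113 ]
orange [344 163   9   1   9] [348. 163.] [ 0.5471 -0.2935  0.113 ]
yellow [ 322  112   42   36 1359] [342.2 129.5] [ 0.5741 -0.285   0.113 ]
```

View pics/i.png

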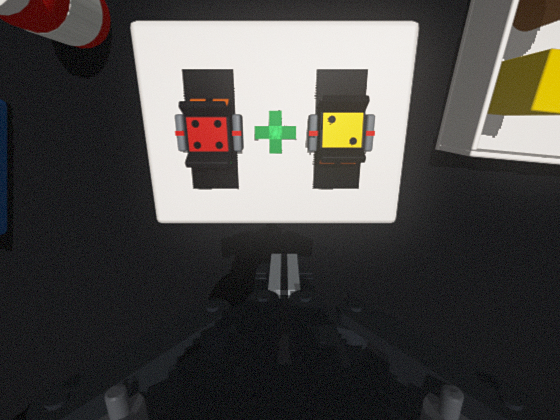

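Left: red 4 at (207,133.8) against marks on row 133. Right: yellow 2 at (342,129.5), slightly beyond its marks on row 133, so it needs a small extra push.

```bash
python3 - <<'E'
from meas import *
c=np.load('cam.npy',allow_pickle=True).item()
L=(.5673,-.2297);y=np.radians(4.1)
for s,n,uv in [(1,4,(207,133.7)),(-1,2,(342.2,129.5)),(1,4,(207.5,134)),(-1,2,(343,130))]:
    a,e=angle(c,L,y,s,n,uv); print(s,n,a-(n-1)*np.pi/3,e)
hsv=cv2.cvtColor(c['pixels'],cv2.COLOR_RGB2HSV)
for x in (195,207,219): print(x,''.join('#' if v>90 else '.' for v in hsv[95:180,x,1]))
for x in (327,345,358): print(x,''.join('#' if v>90 else '.' for v in hsv[95:180,x,1]))
E
```

```text
1 4 -0.014678147320236867 0.4000000000000057
-1 2 0.09630855342275435 0.30000000000001137
1 4 -0.021854354186355618 0.0
-1 2 0.08104143513832529 1.1000000000000227
195 ...####..............#####......################....#####............................
207 .....................####################################............................
219 ...####..............#####......###############......####............................
327 .................####################################...............#................
345 .................####################################...............#................
358 .................####################################................................
```

```bash
python3 -m inch '[[[0,35,24,0,0,0,0],[0,35,24,0,0,0,0],[0,0,0,0,0,0,0],[0,0,0,40,0,0,0],[0,0,0,35,0,0,0],[0,0,0,15,0,0,0],[0,0,0,10,0,0,0],[0,0,0,0,0,0,0]]]'; python3 -m inch '[[[0,0,0,0,0,0,0]]]'
```

```text
time: 9.93
ee_pos: [0.5741, -0.2853, 0.1202]
tcp_rot: [180.0, -0.0, 4.0]
wrist_force: [-0.4, -0.1, 0.5]
opening: -0.0003
grasp_force: 0.0
time: 10.05
ee_pos: [0.5745, -0.2855, 0.1212]
tcp_rot: [179.9, -0.1, 3.9]
wrist_force: [0.0, 1.1, 0.2]
opening: 0.0005
grasp_force: 0.0
```

Need 11.5 mm back, to x ≈ 0.563.

```bash
python3 -m inch '[[[0,-5,0,0,0,0,0],[0,-3,0,0,0,0,0],[0,-2,0,0,0,0,0],[0,-1,0,0,0,0,0],[0,0,0,0,0,0,0],[0,0,0,0,0,0,0]]]'; python3 -m inch '[[[0,3,0,0,0,0,0],[0,0,0,-15,0,0,0],[0,0,0,-45,0,0,0],[0,-30,0,-40,0,0,0],[0,-36,-23,0,0,0,0],[0,0,-23,0,0,0,0],[0,0,0,0,0,0,0]]]'; python3 look.py j.png; python3 meas.py | grep -v green
```

```text
time: 10.8
ee_pos: [0.5631, -0.2861, 0.1199]
tcp_rot: [180.0, 0.0, 3.9]
wrist_force: [0.7, -0.3, 1.1]
opening: 0.0001
grasp_force: 0.4
time: 11.68
ee_pos: [0.4973, -0.2433, 0.221]
tcp_rot: [180.0, -0.1, 4.0]
wrist_force: [-0.3, -0.4, 1.0]
opening: -0.0001
grasp_force: 0.0
11.675 [ 0.4973 -0.2433  0.221 ] [179.9665  -0.0814   4.031 ]
lock 0.72 [278.5, 129.7] [ 0.5651 -0.2346  0.085 ]
mark [ 183  112   42   34 1136] [204.1 128.4] [ 0.5629 -0.174   0.113 ]
mark [173 126   8   5  37] [176.5 127.8] [ 0.5618 -0.1514  0.113 ]
mark [229 126   9   5  39] [233.1 127.7] [ 0.5651 -0.1977  0.113 ]
mark [307 126   9   5  42] [310.7 127.9] [ 0.5695 -0.2612  0.113 ]
mark [364 126   9   5  40] [367.6 127.8] [ 0.5729 -0.3079  0.113 ]
redface [ 183  111   43   36 1331] [204.1 128.4] [ 0.5629 -0.174   0.113 ]
redface [229 125  10   6  51] [233.4 127.9] [ 0.565 -0.198  0.113]
redface [306 125  10   6  51] [310.6 127.9] [ 0.5695 -0.2611  0.113 ]
redface [172 126  10   5  44] [176.5 128. ] [ 0.5617 -0.1514  0.113 ]
redface [364 126   9   5  44] [367.9 128. ] [ 0.5728 -0.3081  0.113 ]
orange [187  93  16   3  44] [194.5  94. ] [ 0.5888 -0.1666  0.113 ]
orange [210  93  16   8  53] [218.7  94.9] [ 0.5895 -0.1858  0.113 ]
yellow [ 320  110   42   36 1360] [340.  127.2] [ 0.5718 -0.2852  0.113 ]
```

Right is now within about 0.02 rad of square, and left is too. The robot is clear, so I'm handing in.

```bash
python3 -c "
from workcell import bot; print(bot.job_done())"
```

```text
the job is handed in; nothing more can be done
None
```

I handed the job in at about 12 s: the left wheel reads 4 and the right wheel reads 2, each measured within about 0.02 rad of square, the arm is clear of both boxes, and it never went near the red jar.

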